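# Open the battery compartment of a radio

### The arm

A 6-joint arm with a two-finger parallel gripper is mounted at the origin on the work surface. World frame = base frame: x ahead of the robot, y to its left, z up, the work surface at z = 0. Lengths are in m, angles in rad, forces in N, time in s.
With the tool pointing down it reaches from about 0.35 to 0.975 m from the base axis. Payload 7.1 kg.
Tool frame: the origin (TCP) lies midway between the tips of the shut fingers; the grasp point (between the pads) lies 19 mm behind it; z points along the fingers, y is the line along which they close (so a half turn about z gives the same grasp; the last joint's range is limited). The gripper opens to 88 mm and grips with 3 to 60 N. Pads are 20 mm wide; open, the fingers measure 115 mm over their backs; the gripper's body (75 mm by 178 mm) begins 61 mm behind the grasp point.
Start: joints at [1.291, 0.423, 1.63, -0, 1.089, -0.019], TCP at [0.161, 0.604, 0.202] pointing down, gripper open.
Joint ranges: [-3, 3], [-0.9, 2.11], [0.09, 2.58], [-1.31, 4.45], [0.11, 2.69], [-2.54, 2.54]. Speed limits (rad/s): [2.39, 2.39, 3.01, 3.14, 3.14, 3.14].

### API

Orientations are given as a unit quaternion [w, x, y, z].
In Python, from station import move_pose, movel, movej, command_gripper, wait, inverse_kinematics, read_camera, camera_info, MotionError, job_done, get_time, get_joint_pos, get_qvel, get_effort, get_tcp_pos, get_ee_rot, get_ft_force, get_ft_torque, get_grip_width, get_finger_force gives the robot as it stands. Calls block until the motion is done:
- move_pose(position, orientation): joint-space move of the TCP to a pose.
- movel(position, frame=None, v=0.15, until_force=None): straight line of the TCP; frame=None keeps the orientation; v is the mean speed in m/s. With until_force (N) it stops when the force on the tool has changed by that much, and returns True; else False.
- movej(angles): joint-space move.
- command_gripper(opening): opening from 0.0 (shut) to 1.0 (fully open); the grip force is fixed at half the most; returns when the fingers have stopped.
- wait(seconds).
- inverse_kinematics(position, orientation): joint angles nearest the present ones, or None.
- read_camera(name): name is "side" or "top" or "wrist"; returns the picture (384x512x3 uint8, red, green, blue); there is no depth.
- camera_info(name): a dict with "intrinsics" (3x3 intrinsics, pixels), "T" (4x4, takes a point from camera to world coordinates); the wrist camera has in their place "tool_from_camera" (4x4, takes a point from camera to tool coordinates, whose origin is the TCP and whose axes are the flange's). Camera axes: x right, y up, looking along -z (the intrinsics and any distortion apply to the point x, -y, -z); pixel columns grow to the right and rows downward; lengths in m; the calibration is good to about 2 mm. The wrist camera is an equidistant fisheye: a pixel r from the principal point sees the ray r / f radians off the axis. A picture is of the moment at which its call begins: read the wrist's pose just before it. camera_info takes no time and is no camera call.
A pose or a line that the arm cannot do raises MotionError and nothing moves.
- job_done(): hands the job in; it is judged then, once.
Readings, each from a call of its own:
- get_time(): time.
- get_joint_pos(): joint angles.
- get_qvel(): joint speeds.
- get_effort(): joint torques, N m.
- get_tcp_pos(): TCP position.
- get_ee_rot(): TCP orientation.
- get_ft_force(): force on the tool from outside, world axes, zero at the start.
- get_ft_torque(): the same for the moment, N m.
- get_grip_width(): opening from 0.0 (shut) to 1.0 (fully open).
- get_finger_force(): force on a finger pad.
Only numpy, scipy, OpenCV 4.12 (cv2) and the standard library are available. Lean on these libraries where they do the work, as an engineer would, in place of code of your own. Each camera call takes 0.05 s, during which the arm holds its last target. There are 200 camera calls.

### The job

Press the orange snap tab on the back of the radio fully in, then push the released green battery cover along its guide rails, off its seat, until the whole cover lies flat on the plywood ledge beside the radio. Only press and push: do not lift or tip the cover, and leave everything else where it stands.

Things in the scene. Friction and masses are not known exactly. Their poses are not given: they have to be found in the camera images.
- radio: Radio lying on its face, fixed, with a plywood ledge at its +y end. Origin on the bench under the centre of the cover's seat; z up; the cover slides off to +y. Aluminium back (deck) 70 mm above the bench, x -72 to 72, y -75 to 103 mm. Guide rails on it, 8 mm high, y -55 to 98, outside x = -50 and 50; back stop 6 mm high, y -55 to -47. Place and yaw on the bench vary.
- ledge_mid (a point): Centre of the plywood ledge's top, at (0, 188.5, 69) mm in the radio's frame. The ledge carries on from the deck, 1 mm lower, y = 103 to 274, x = -95 to 95 mm, and ends in a lip 10 mm high, y = 274 to 280.
- tab (a joint): Travel of the orange snap tab in m: 0 = out (top 12 mm above the deck), 0.012 = fully in (top flush with the deck). Starts up to 2 mm in. It slides straight down with about 5 N of friction (moved slowly), has no spring and stays where pressed. The cover is blocked until it is over 8 mm in; then the cover passes over it.
- tab_top (a point): Centre of the top face of the orange snap tab, 30 mm along the radio's x, 44 mm along its y; it lies at x = 0, y = 69 mm in the radio's frame, just in front of the cover's leading edge.
- cover: Green plastic battery cover, loose, about 90 g, 96 mm along x, 90 along y, 24 high. Origin at the centre of its underside, axes as the radio's; starts on the radio's origin, 70 mm up, over the compartment with two blue cells. Its flat plate is 10 mm high; a thumb step rises from it and slopes down towards +y. About 2 mm of play between the rails.
- cover_step (a point): Centre of the upright push face of the cover's thumb step, at (0, -23, 18) mm in the cover's frame: the face looks to -y, is 80 mm wide (along x) and reaches from 10 to 24 mm above the underside. Pushed here towards +y the released cover slides with under 2 N.
- tin: Bystander: small open steel tin, 36 mm across, 30 high, standing near the far corner of the ledge at the robot's side (about x = -72, y = 245 mm in the radio's frame). Origin under its centre.
- cell: Bystander: fresh blue D cell standing upright, 33 mm across, 60 high, at the other far corner of the ledge (about x = 72, y = 245 mm). Origin under its centre.
- driver: Bystander: red screwdriver, 190 mm long, lying on the bench along the robot's side of the radio. Origin at the underside of its middle.
- pliers: Bystander: red-handled pliers, about 160 mm long, 12 high, lying on the bench beyond the radio. Origin near the rivet, underneath.
- tape: Bystander: yellow roll of tape, 84 mm across, 25 high, lying on the bench off the -y end of the radio, beside the mug. Origin under its centre.
- mug: Bystander: blue mug, 76 mm across, 90 high, on the bench at the -y end of the radio. Origin under its centre.

How it is judged:
On the way, in this order (a step that is already met when the one before it is completed fails the run):
1. the snap tab is pressed in while the cover is still on its seat (value of joint tab above 0.009 m and y of cover in the frame of radio below 0.008 m), for 0.1 s.
2. the cover has been pushed wholly on to the ledge (y of cover in the frame of radio above 0.146 m), for 0.1 s.
At the end, for the whole second after the job is handed in: The tab is in (more than 8 mm) and the cover rests flat (within 0.1 rad) and still on the plywood ledge, its origin 146 to 235 mm along the radio's +y, within 40 mm of the ledge's middle line and 63 to 75 mm above the bench (y of cover in the frame of radio between 0.146 and 0.235 m and x of cover in the frame of radio between -0.04 and 0.04 m and z of cover in the frame of radio between 0.063 and 0.075 m and angle between cover's own z axis and vertical below 0.1 rad and linear speed of cover below 0.01 m/s and value of joint tab above 0.008 m); the robot touches nothing.
It fails at once if the cover is lifted (more than 15 mm above its seat) or tipped (more than 0.3 rad) (height (world z) of cover above 0.085 m or angle between cover's own z axis and vertical above 0.3 rad).
It fails at once if a bystander is moved more than 25 mm or tipped over (distance of any of tin, cell, driver, pliers, tape, mug from where it was at the start of the episode above 0.025 m or angle between any of tin, cell, mug's own z axis and vertical above 0.5 rad).
It also fails if it takes over 42 s, if anything falls off the work surface, if the arm or the gripper's body presses on something with over 40 N, if the wrist force passes 120 N, or if a joint passes its speed limit or range.

## Working session

There is one attempt and no reset: what is moved stays moved. The work goes in short steps, each a Python script; the robot and the scene stay as the last script left them, time stands still between calls to the robot, and variables do not carry over. Pictures are saved under pics/ and viewed, at most 10 in all, crops included, and the job is handed in when it is done.

```bash
mkdir -p pics
python3 - <<'E'
from station import *
import cv2
for n in("top","side"):
    cv2.imwrite(f"pics/{n}0.png",cv2.resize(read_camera(n)[:,:,::-1],(800,600),interpolation=cv2.INTER_CUBIC))
    i=camera_info(n);print(n,i)
print(get_time(),get_ee_rot())
E
```

```text
top {'intrinsics': array([[356.85984753,   0.        , 247.9256694 ],
       [  0.        , 356.85984753, 188.8280772 ],
       [  0.        ,   0.        ,   1.        ]]), 'T': array([[-0.01268115,  0.98896143, -0.14762956,  0.48551948],
       [-0.99930348, -0.00735238,  0.03658542,  0.02817013],
       [ 0.03509614,  0.14799068,  0.98836583,  0.71905683],
       [ 0.        ,  0.        ,  0.        ,  1.        ]])}
side {'intrinsics': array([[466.38480901,   0.        , 251.92595764],
       [  0.        , 466.38480901, 193.94449324],
       [  0.        ,   0.        ,   1.        ]]), 'T': array([[ 0.82426523,  0.42057675, -0.3790805 ,  0.15159223],
       [-0.56593371,  0.59129294, -0.57453607, -0.62056148],
       [-0.01748889,  0.68810454,  0.72540077,  0.85548368],
       [ 0.        ,  0.        ,  0.        ,  1.        ]])}
0.1 [-8.86335738e-05  1.30016563e-01  9.91511590e-01 -6.72910665e-04]
```

View pics/top0.png

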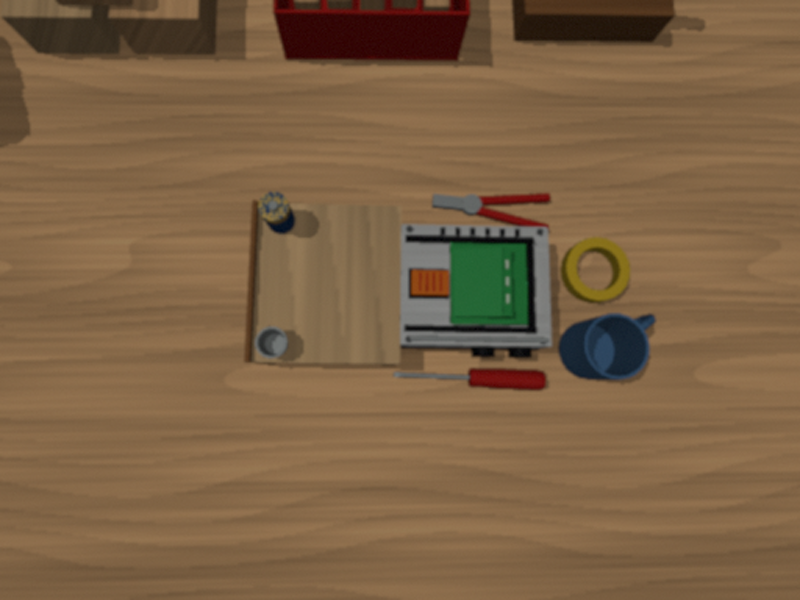

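View pics/side0.png

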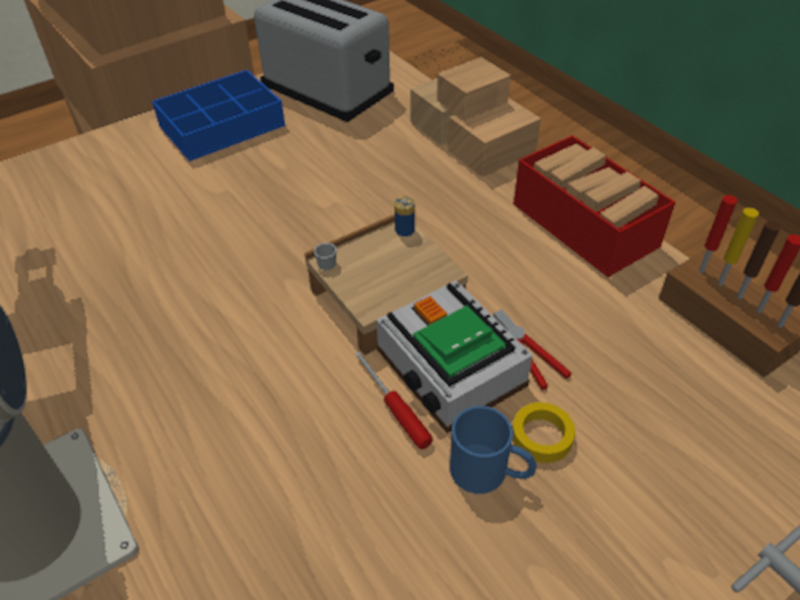

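The top view shows radio +y to the image left and radio +x up. The deck corners are near (402,226), (550,226), (552,347) and (401,347), the tab near (430,283), the ledge's radio edge near x=400, the tin at (272,342) and the cell at (278,212). The side view agrees.

```bash
cat > h.py <<'E'
from station import *
import numpy as np, cv2
from scipy.optimize import least_squares
def proj(n,P):
    i=camera_info(n);T=np.linalg.inv(i["T"]);K=i["intrinsics"]
    c=(np.atleast_2d(P)@T[:3,:3].T+T[:3,3])*[1,-1,-1]
    u=c@K.T;return u[:,:2]/u[:,2:]
def ray(n,uv,z):
    i=camera_info(n);K=i["intrinsics"];T=i["T"]
    d=T[:3,:3]@(np.linalg.inv(K)@[uv[0],uv[1],1]*np.array([1,-1,-1]))
    return T[:3,3]+d*(z-T[2,3])/d[2]
def w(p,P):
    P=np.atleast_2d(P)/1000.;c,s=np.cos(p[2]),np.sin(p[2])
    return np.c_[p[0]+c*P[:,0]-s*P[:,1],p[1]+s*P[:,0]+c*P[:,1],P[:,2]]
def blob(img,lo,hi):
    m=cv2.inRange(cv2.cvtColor(img,cv2.COLOR_RGB2HSV),lo,hi)
    n,l,st,c=cv2.connectedComponentsWithStats(m);k=1+st[1:,4].argmax();return c[k],st[k],l==k
E
python3 - <<'E'
from h import *
P=[[-72,-75,70],[72,-75,70],[95,103,69],[-95,103,69],[95,280,79],[-95,280,79],[0,69,81]]
im=read_camera("top");o,st,_=blob(im,(5,170,100),(17,255,255))
uv=np.array([[552,347],[550,226],[400,205],[400,365],[253,201],[247,362]])*.64
uv=np.r_[uv,[o]]
f=lambda p:(proj("top",w(p,P))-uv).ravel()
r=least_squares(f,[.5,-.1,0],loss='soft_l1');print(r.x);print(f(r.x).reshape(-1,2).round(1),st)
ims=read_camera("side");os,st2,_=blob(ims,(5,170,100),(17,255,255))
print("side tab obs",os,st2,"pred",proj("side",w(r.x,[0,69,81])))
print("tab top z=.081:",ray("top",o,.081),ray("side",os,.081),"pred",w(r.x,[0,69,81]))
g,_,m=blob(im,(50,100,40),(80,255,255));print("green",g,cv2.minAreaRect(np.argwhere(m)[:,::-1].astype(np.float32)),proj("top",w(r.x,[0,0,80])))
E
```

```text
[ 0.59417646 -0.11527987 -0.021856  ]
[[ 0.1 -0.6]
 [-1.2  0.6]
 [ 1.   0.6]
 [ 0.4 -0.5]
 [-0.4 -0.3]
 [-1.4  0.3]
 [ 1.2  0. ]] [263 173  24  16 380]
side tab obs [275.10215054 197.82258065] [266 190  20  16 186] pred [[275.94643036 196.84461219]]
tab top z=.081: [ 0.59579028 -0.04414808  0.081     ] [ 0.59231635 -0.0476314   0.081     ] pred [[ 0.5956844  -0.04629634  0.081     ]]
green [312.55658106 181.13081862] ((312.5, 181.0), (52.0, 49.0), 90.0) [[313.2643764  181.21012783]]
```

```bash
cat >> h.py <<'E'
from scipy.spatial.transform import Rotation as R
p=np.array([0.5945,-0.1160,-0.0219])
c,s=np.cos(p[2]),np.sin(p[2])
Y=np.array([c,s,0]);Z=np.array([0,0,-1.]);X=np.cross(Y,Z)
q=R.from_matrix(np.c_[X,Y,Z]).as_quat()[[3,0,1,2]]
W=lambda x,y,z:w(p,[x,y,z])[0]
E
python3 - <<'E'
from h import *
command_gripper(0)
move_pose(W(0,69,140),q); print(get_time(),get_joint_pos())
movel(W(0,69,90),v=.1)
print(movel(W(0,69,69.5),v=.02,until_force=25),get_tcp_pos(),get_ft_force())
movel(W(0,69,120),v=.1)
movel(W(0,-47,120),v=.15)
command_gripper(.45)
im=read_camera("wrist");cv2.imwrite("pics/w1.png",im[:,:,::-1])
cv2.imwrite("pics/t1.png",cv2.resize(read_camera("top")[100:280,130:400,::-1],(780,520)))
print(get_time(),get_tcp_pos(),get_ft_force())
E
```

```text
4.3083 [-9.73313382e-02  4.59275043e-01  1.73583282e+00  1.13288272e-04
  9.46352592e-01 -7.66943550e-02]
False [ 0.5961109  -0.04702194  0.06961416] [ 0.37322731  0.399091   -0.14005311]
8.5833 [ 0.59343262 -0.16300687  0.11998029] [-0.26392246  0.64469243 -0.33623771]
```

View pics/w1.png

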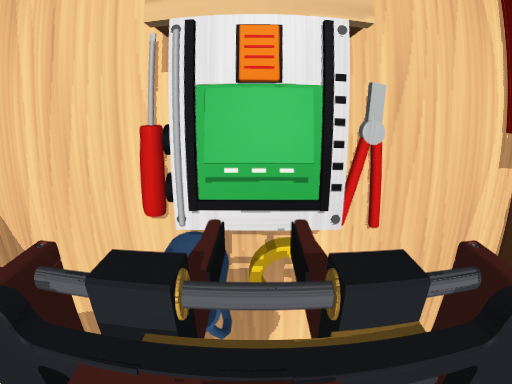

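View pics/t1.png

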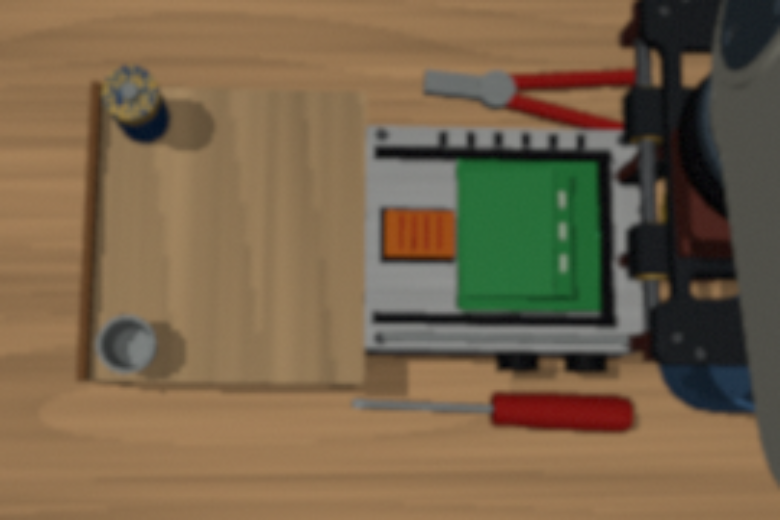

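The tab looks flush, and the fingers stand clear behind the thumb step, with the step face at row ~180 in the wrist view. Next is the descent and push.

Run:
```python
from h import *
print(movel(W(0,-47,84.5),v=.06,until_force=8),get_tcp_pos())
print(movel(W(0,10,84.5),v=.04,until_force=15),get_tcp_pos(),get_ft_force())
cv2.imwrite("pics/w2.png",read_camera("wrist")[:,:,::-1]);print(get_time())
```

```text
False [ 0.59354082 -0.16304359  0.08442412]
False [ 0.59472141 -0.10622816  0.08450517] [-0.01301032 -0.73500561 -0.68780738]
10.95
```

View pics/w2.png

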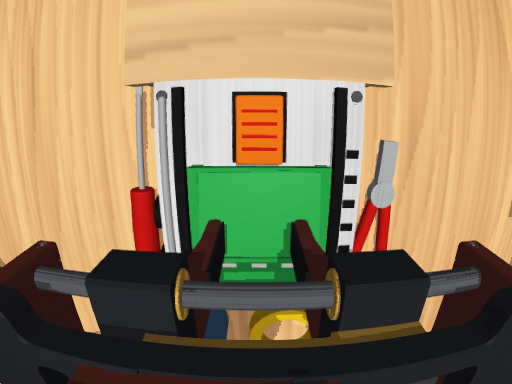

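The cover's front edge still sits just before the tab, so it may not have moved. I'll project model points to see where the fingertips are.

```bash
cat >> h.py <<'E'
def wproj(P):
    i=camera_info("wrist");a=R.from_quat(np.array(get_ee_rot())[[1,2,3,0]]).as_matrix()
    T=i["tool_from_camera"];K=i["intrinsics"]
    t=(np.atleast_2d(P)-get_tcp_pos())@a
    c=(t-T[:3,3])@T[:3,:3]*[1,-1,-1]
    r=np.linalg.norm(c[:,:2],axis=1);th=np.arctan2(r,c[:,2])
    return c[:,:2]/r[:,None]*th[:,None]*K[0,0]+K[:2,2]
E
python3 - <<'E'
from h import *
print("TCP",wproj(get_tcp_pos()),get_grip_width(),camera_info("wrist")["tool_from_camera"].round(3))
for n,P in dict(tipL=[-20,10,84.5],tipLfront=[-20,20,84.5],tabfront=[0,91,70],tabback=[0,47,70],deckend=[0,103,70],coverfront_seat=[0,45,80],stepcrest_seat=[0,-23,94],coverback_seat=[0,-45,80],stepcrest_if_pushed=[0,20,94],front_if_pushed=[0,88,80],ledgecorner=[-95,103,69]).items(): print(n,wproj(W(*P)).round(0))
E
```

```text
TCP [[254.9898148 225.9238676]] 0.449187343824767 [[-0.     0.963  0.268  0.075]
 [ 1.     0.    -0.001  0.001]
 [-0.001  0.268 -0.963 -0.183]
 [ 0.     0.     0.     1.   ]]
tipL [[225. 225.]]
tipLfront [[224. 211.]]
tabfront [[255. 101.]]
tabback [[255. 166.]]
deckend [[255.  83.]]
coverfront_seat [[255. 172.]]
stepcrest_seat [[255. 276.]]
coverback_seat [[255. 290.]]
stepcrest_if_pushed [[255. 216.]]
front_if_pushed [[255. 105.]]
ledgecorner [[120.  90.]]
```

Run:
```python
from h import *
cv2.imwrite("pics/s2.png",cv2.resize(read_camera("side")[150:290,220:400,::-1],(770,600),interpolation=cv2.INTER_CUBIC))
```

```text
(no output)
```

View pics/s2.png

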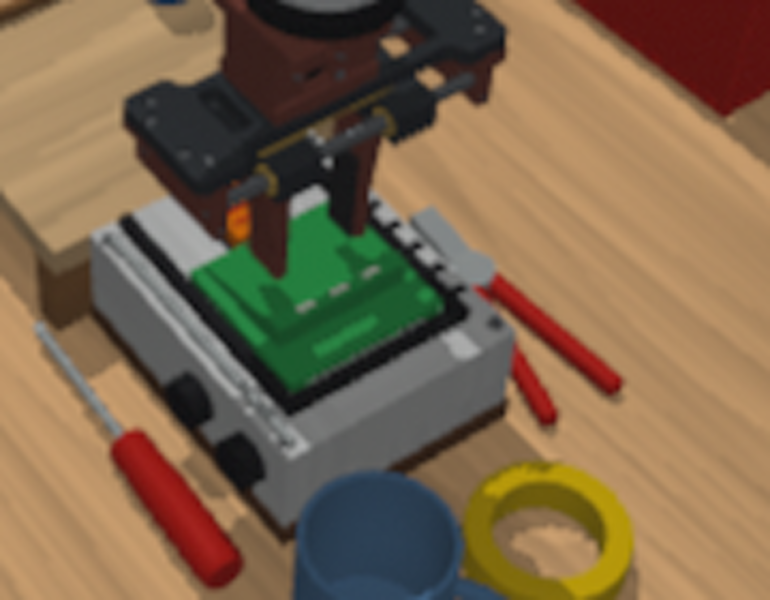

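Run:
```python
from h import *
def tab(t,z):
    return
for z in (70,76,82): print(z,wproj([W(*a,z) for a in((-15,69),(15,69),(0,91),(0,47))]).round(0).tolist())
im=read_camera("wrist");o,st,m=blob(im,(5,170,100),(17,255,255));print(o,st)
row=m[128];print(np.where(row)[0][[0,-1]])
print(get_grip_width(),get_finger_force(),get_ft_force())
for z in (84.5,90,95,100): print(z,wproj([W(-20,20,z),W(-20,0,z),W(-33,20,z)]).round(0).tolist())
cv2.imwrite("pics/w3.png",cv2.resize(im[150:330,150:360,::-1],(700,600),interpolation=cv2.INTER_CUBIC))
```

```text
70 [[232.0, 134.0], [278.0, 134.0], [255.0, 101.0], [255.0, 166.0]]
76 [[232.0, 135.0], [278.0, 135.0], [255.0, 100.0], [255.0, 168.0]]
82 [[231.0, 135.0], [279.0, 135.0], [255.0, 100.0], [255.0, 170.0]]
[259.09825402 128.44162958] [ 235   95   49   69 2921]
[236 283]
0.44945663386286056 0.0 [ 0.45046111 -0.24470471 -0.09144499]
84.5 [[224.0, 211.0], [225.0, 239.0], [205.0, 211.0]]
90 [[223.0, 214.0], [225.0, 243.0], [203.0, 214.0]]
95 [[223.0, 217.0], [224.0, 246.0], [202.0, 217.0]]
100 [[222.0, 220.0], [223.0, 249.0], [201.0, 220.0]]
```

View pics/w3.png

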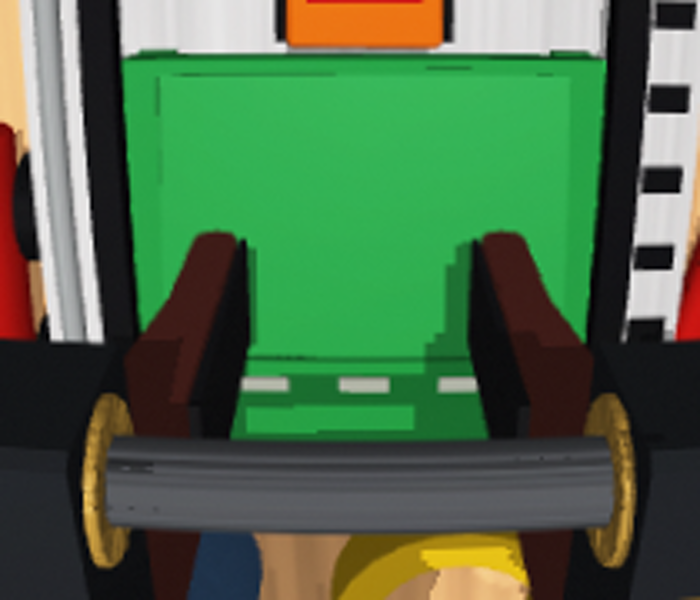

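The tab is about 69×48 px, which matches the un-pressed height, and the fingertips sit roughly 13 mm higher than the TCP reading suggests. So the tab was not pressed and the fingers passed over the step. I'll press again, this time by touch.

Run:
```python
from h import *
movel(W(0,10,115),v=.1)
command_gripper(0)
movel(W(1,71,115),v=.12); movel(W(1,71,78),v=.1)
f0=get_ft_force();print("width",get_grip_width(),get_time())
z=78
for _ in range(20):
    z-=1.5
    hit=movel(W(1,71,z),v=.02,until_force=25)
    f=get_ft_force();print(z,hit,round(get_tcp_pos()[2]*1000,2),np.round(f,1))
    if hit or f[2]-f0[2]>15 or z<50: break
cv2.imwrite("pics/s3.png",cv2.resize(read_camera("side")[150:290,220:400,::-1],(770,600),interpolation=cv2.INTER_CUBIC))
print(get_time())
```

```text
width 0.009293253192433088 13.425
76.5 False 76.98 [0.2 0.2 0.6]
75.0 False 75.08 [-1.2 -0.2  0.5]
73.5 False 73.41 [ 1.   0.3 -0.5]
72.0 False 71.85 [-0.2  0.2  0.8]
70.5 False 70.38 [ 0.4 -0.3  0.4]
69.0 False 68.89 [ 0.1  1.  -0.5]
67.5 False 67.38 [ 0.  -0.8 -0.5]
66.0 False 65.9 [-0.4  0.3  1.2]
64.5 False 64.39 [-0.3 -0.4 -0.3]
63.0 False 62.88 [0.  0.6 0.5]
61.5 False 61.39 [ 0.5 -0.1 -0.4]
60.0 False 60.07 [0.5 0.7 1.8]
58.5 False 58.62 [-0.9 -0.9  3.4]
57.0 False 57.05 [1.  0.6 4. ]
55.5 False 55.51 [0.7 1.  3.5]
54.0 False 53.98 [1.2 0.3 3.1]
52.5 False 52.44 [ 1.5 -0.1  1.6]
51.0 False 50.95 [1.7 0.5 1.6]
49.5 False 49.44 [ 1.3 -0.3  2.3]
18.225
```

Contact came at TCP z≈60 with a steady ~4 N after it, which is the tab sliding. I'll continue to the hard stop.

Run:
```python
from h import *
z=49.5
for _ in range(7):
    z-=1
    hit=movel(W(1,71,z),v=.02,until_force=20)
    f=get_ft_force();print(z,hit,round(get_tcp_pos()[2]*1000,2),np.round(f,1))
    if hit or f[2]>15: break
zc=get_tcp_pos()[2]*1000
movel(W(1,71,zc+45),v=.12)
movel(W(1,15,zc+45),v=.12)
im=read_camera("wrist");o,st,m=blob(im,(5,170,100),(17,255,255));print(o,st)
for z in (70,82): print(z,wproj([W(*a,z) for a in((-15,69),(15,69),(0,91),(0,47))]).round(0).tolist())
cv2.imwrite("pics/w4.png",im[:,:,::-1]);print(get_time())
```

```text
48.5 False 49.27 [-0.7 -0.3  9.4]
47.5 False 49.23 [-4.   1.2 18.7]
[136. 225.] [136 222   1   7   7]
70 [[232.0, 141.0], [276.0, 141.0], [254.0, 109.0], [254.0, 172.0]]
82 [[231.0, 143.0], [277.0, 143.0], [254.0, 109.0], [254.0, 175.0]]
19.9333
```

View pics/w4.png

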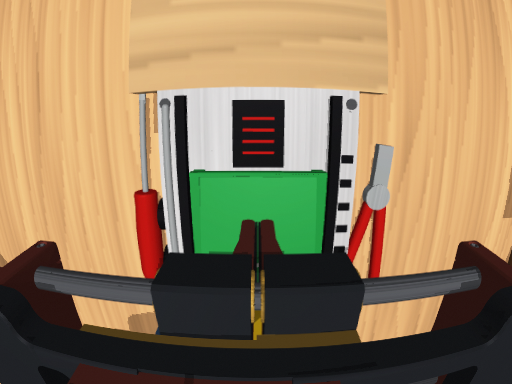

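The tab is now flush: it turned dark, and there was a hard stop at 49.2. The real tips are about 20.8 mm above the reported TCP. Now I'll probe the cover plate behind the step with the fingers part open, then push.

Run:
```python
from h import *
movel(W(1,-44,94),v=.15)
command_gripper(.45)
movel(W(1,-44,66),v=.12)
f0=np.array(get_ft_force());z=66
while z>56:
    z-=1; movel(W(1,-44,z),v=.03,until_force=6)
    if (get_ft_force()-f0)[2]>2: break
print("touch",z,get_tcp_pos(),get_ft_force(),get_time())
z=get_tcp_pos()[2]*1000+3.5
movel(W(1,-44,z),v=.05)
hit=movel(W(1,10,z),v=.05,until_force=12)
print(hit,get_tcp_pos(),get_ft_force(),z)
cv2.imwrite("pics/w5.png",read_camera("wrist")[:,:,::-1]);print(get_time())
```

```text
touch 59 [ 0.59472028 -0.1600605   0.05928035] [-0.01153694  0.20088187  2.87352703] 23.375
False [ 0.59578503 -0.10625063  0.06282624] [-0.38463308  0.28572492  0.66346147] 62.780348546728476
24.9083
```

View pics/w5.png

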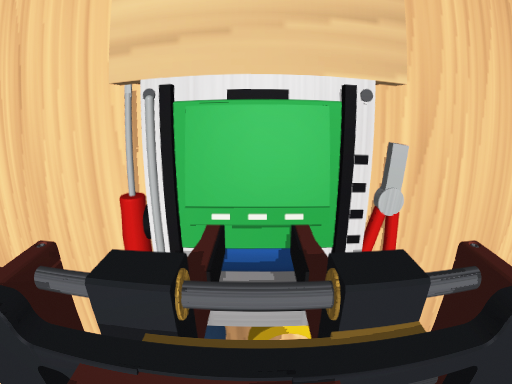

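The cover is sliding: its front edge is at row 101, over the tab, and the fingers are square on the step. I'll keep pushing, then back off.

Run:
```python
from h import *
z=62.8
hit=movel(W(0.5,137,z),v=.06,until_force=15)
print(hit,get_tcp_pos(),get_ft_force(),get_time())
if not hit:
    movel(W(0.5,112,z),v=.08); movel(W(0.5,112,120),v=.12); movel(W(0.5,0,130),v=.15)
cv2.imwrite("pics/t6.png",cv2.resize(read_camera("top")[100:280,130:400,::-1],(780,520)))
im=read_camera("top");g,st,m=blob(im,(50,100,40),(80,255,255));print(g,st,ray("top",g,.08),W(0,168,80),get_time())
```

```text
False [0.59804759 0.02078918 0.06284191] [ 0.3880698  -0.44448641 -0.27293455] 27.175
[219.82319546 180.60583942] [ 195  155   50   52 2466] [0.59642494 0.05530518 0.08      ] [0.59817891 0.05195971 0.08      ] 29.2583
```

View pics/t6.png

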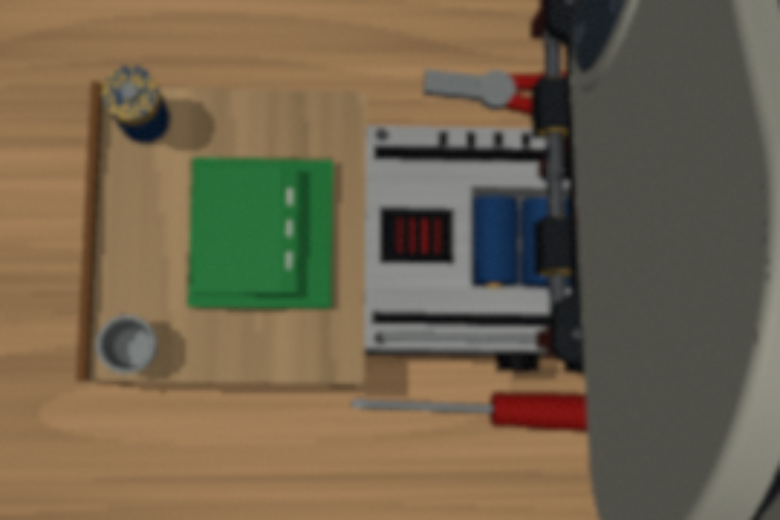

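The cover lies flat and square on the ledge, from (190,157) to (333,307), with a clear gap to the deck (origin y≈171 mm). The tab is flush, nothing else has moved, and the arm is clear.

```bash
python3 -c "
from station import *
print(job_done(),get_time())"
```

```text
the job is handed in; nothing more can be done
the job is handed in; nothing more can be done
```

The job is handed in at about 29 s: the tab is pressed flush and the cover lies flat on the ledge, about 171 mm along the radio's +y, with the bystanders in view unmoved; no verdict was returned.

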